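# Check the bench pull gauge against its rider

### The arm

A 6-joint arm with a two-finger parallel gripper is mounted at the origin on the work surface. World frame = base frame: x ahead of the robot, y to its left, z up, the work surface at z = 0. Lengths are in m, angles in degrees, forces in N, time in s.
With the tool pointing down it reaches from about 0.3 to 1 m from the base axis. Payload 5.1 kg.
Tool frame: the origin (TCP) lies at the very end of the fingers, on their centre line; the grasp point (between the pads) lies 19 mm behind it; z points along the fingers, y is the line along which they close (so a half turn about z gives the same grasp; the last joint's range is limited). The gripper opens to 95 mm and grips with 3 to 60 N. Pads are 20 mm wide; open, the fingers measure 119 mm over their backs; the gripper's body (75 mm by 180 mm) begins 59 mm behind the grasp point.
Start: joints at [-71.425, 7.093, 94.555, -0, 78.352, -4.733], TCP at [0.257, -0.597, 0.215] pointing down, gripper open.
Joint ranges: [-149.61, 149.61], [-58.7, 133.49], [1.44, 155.28], [-77.14, 257.14], [18.33, 153.61], [-166.67, 166.67]. Speed limits (degrees/s): [147.25, 147.25, 180, 180, 180, 180].

### API

Orientations are given as [roll, pitch, yaw] about the fixed x, y, z axes, in that order (R = Rz(yaw) Ry(pitch) Rx(roll)).
In Python, from station import status, capture, calibration, r gives the robot as it stands.
- The arm moves only by the tool send_rows, never from a script. Its arguments are lists of equal length, an entry for each row: "jaw": the finger opening in m, from 0 to 0.0951; "xyz": the shift along the world's x, y, z in m, a list of three; "twist": the turn, a rotation vector about the world's x, y, z in rad, a list of three. A call has exactly 8 rows; each row shifts and turns the commanded pose from where the row before left it; what a row does not reach is not made up. A row lasts 1/10 s, in which the tool goes at most 50 mm and 8.59 degrees, less where a joint would pass 70% of its speed; a pose out of reach is approached as far as the arm can. A call with a gripper value outside its range is refused whole. The fingers move at their own pace and stop on an object; "force" is the grip in N (left out, the last holds). Time passes only in rows, so rows that do not move let the fingers close, or fill a call up. It gives the time, the measured TCP pose, the force, the opening and the grip force at its end, in the units of the state.
- status.sense(): the state, without advancing time (a new reading comes with each control period).
- capture(name): name is "scene" or "top"; returns the picture (420x560x3 uint8, red, green, blue); there is no depth.
- calibration(name): a dict with "camera_matrix" (3x3 intrinsics, pixels), "k1" (the pictures are not rectified: a ray, as slopes to the right and down, at radius r is drawn at 1 + k1 r^2 times it, then the intrinsics apply), "extrinsics" (4x4, takes a point from world to camera coordinates). Camera axes: x right, y up, looking along -z (the intrinsics and any distortion apply to the point x, -y, -z); pixel columns grow to the right and rows downward; lengths in m; the calibration is good to about 2 mm. A picture is of the moment at which its call begins. calibration takes no time and is no camera call.
- r.close_job(): hands the job in; it is judged then, once.
The state is a dict: "time": time; "joint_positions": joint angles; "qd": joint speeds; "joint_torque": joint torques, N m; "ee_pos": TCP position; "eef_rot": TCP orientation; "force": force on the tool from outside, world axes, zero at the start; "torque": the same for the moment, N m; "gripper_width": opening from 0.0 (shut) to 1.0 (fully open); "grasp_force": force on a finger pad.
Only numpy, scipy, OpenCV 4.12 (cv2) and the standard library are available. Lean on these libraries where they do the work, as an engineer would, in place of code of your own. Each camera call takes 0.05 s, during which the arm holds its last target. There are 200 camera calls.

### The job

Check the bench pull gauge: first press the round key fully down and let it up to zero the gauge, then draw the gauge's sprung slide out by its wooden cross handle until the pointer on top stands level with the brass rider, without overshooting it, and hold it steady there for two seconds. Ease the slide all the way back home, keeping hold of it so that it never snaps back, and only then press the long bar key fully down and let it up to store the reading. Leave the rider, the upper joint on its turntable, the vial, the burnisher and the clamp undisturbed.

Things in the scene. Friction and masses are not known exactly. Their poses are not given: they have to be found in the camera images.
- gauge: Pull gauge fixed to the bench: grey housing 160 x 100 mm, top 60 mm high, on a 200 x 122 x 8 mm foot plate. Origin: centre of its underside; z up; its x points away from the handle, so the slide is pulled along the gauge's -x. Two 10 mm steel rods (72 mm apart, 36 mm above the bench) come out of the -x face and carry a wooden cross handle.
- handle (a point): Centre of the dark wooden cross handle: 104 mm long (gauge y), 18 mm thick (gauge x), 28 mm high, centred 42 mm above free bench; moves with the slide. Axes as the gauge's. At home it is 145 mm to -x of the gauge's origin, 56 mm clear of the housing; the 62 mm between the rods is free for a finger.
- gauge_slide (a joint): How far the sprung slide is drawn out, m: 0 fully home, stop at 0.09. The spring pulls it home with about 2 N at home and 100 N/m more as it is drawn out.
- pointer (a point): Pointer of the slide: upright steel blade 4 mm thick (gauge x), 16 mm wide, standing out of the slot in the housing's top. The point is on its top edge, 79 mm above the bench, at the end towards the rider. Axes as the gauge's. Moves with the handle, mm for mm; at home 60 mm to +x of the gauge's origin.
- rider_mark (a point): Brass rider: block 8 mm thick (gauge x), 24 mm wide, 18 mm high on the rail on the +y side of the pointer's slot. The point is on its top (79 mm above the bench), mid-thickness, close to the pointer's path. Axes as the gauge's. Level: pointer and rider agree in gauge x, within the rider's thickness. Set 45 to 78 mm from the pointer's home.
- round_top (a point): Centre of the top of the round key, a black disc 40 mm across, on a fixed grey box 90 x 90 x 30 mm; the top stands 42 mm above the bench when up. z up.
- round_key (a joint): How far the round key is pressed, m: 0 up, 0.006 fully down (about 4.5 N); springs back up.
- bar_top (a point): Centre of the top of the long bar key, a black bar 64 mm long (its y) and 22 mm wide, on another fixed grey box 90 x 90 x 30 mm; the top stands 42 mm above the bench when up. z up. The two boxes may stand either way round.
- bar_key (a joint): How far the bar key is pressed, m: 0 up, 0.006 fully down (about 4.5 N); springs back up.
- turntable: Small turntable fixed to the bench: dark lacquered platter 220 mm across, top 30 mm above the bench, two low cork ridges on it. Origin at the centre of its underside.
- upper_joint: Blackwood clarinet upper joint, about 205 mm long and 25 mm thick, lying between the cork ridges on the turntable. Origin under its middle; x along it.
- vial: Amber glass vial, 40 mm across and 85 mm high, upright on the bench. Origin at the centre of its foot.
- burnisher: Burnisher with wooden handle and bronze blade, 180 mm long and 16 mm high, lying on the bench. Origin on its underside near the middle; x along it to the blade.
- clamp: Spring-steel bench clamp, 150 mm long, 36 mm wide and 26 mm high, lying on the bench. Origin on its underside near the middle; x along it.
Things that resemble listed ones, but are neither listed nor needed, are in the scene too. Leave any orange or purple look-alike of the part that bears round_top alone.

How it is judged (in metres and radians):
On the way, in this order (a step that is already met when the one before it is completed fails the run):
1. the round key is pressed down (value of joint round_key above 0.004 m), for 0.1 s.
2. the round key is up again and the pointer is held level with the rider (within 4 mm) for 1.5 s (x of pointer in the frame of rider_mark between -0.004 and 0.004 m and value of joint round_key below 0.002 m), for 1.5 s.
3. the slide is back home (within 4 mm) (value of joint gauge_slide below 0.004 m), for 0.2 s.
4. the bar key is pressed down with the slide home (value of joint bar_key above 0.004 m and value of joint gauge_slide below 0.004 m), for 0.1 s.
At the end, for the whole second after the job is handed in: The slide is home (within 3 mm), both keys are up, the rider is where it was (within 4 mm), and the upper joint, vial, burnisher and clamp are at rest within 20 mm of where they were (value of joint gauge_slide below 0.003 m and value of joint each of round_key, bar_key below 0.002 m and distance of rider_mark from where it was at the start of the episode below 0.004 m and distance of each of upper_joint, vial, burnisher, clamp from where it was at the start of the episode below 0.02 m and linear speed of each of upper_joint, vial, burnisher, clamp below 0.02 m/s); the robot touches nothing.
It fails at once if the slide is drawn more than 10 mm past the rider (x of pointer in the frame of rider_mark below -0.01 m).
It fails at once if the slide snaps back (faster than 0.22 m/s) (velocity of joint gauge_slide below -0.22 m/s).
It fails at once if the rider is shifted by more than 4 mm (distance of rider_mark from where it was at the start of the episode above 0.004 m).
It fails at once if the upper joint, vial, burnisher or clamp is moved by more than 20 mm (distance of any of upper_joint, vial, burnisher, clamp from where it was at the start of the episode above 0.02 m).
It also fails if it takes over 72 s, if anything falls off the work surface, if the arm or the gripper's body presses on something with over 40 N, if the wrist force passes 120 N, or if a joint passes its speed limit or range.

## Working session

There is one attempt and no reset: what is moved stays moved. The work goes in short steps, Python scripts to look and compute and a tool call to move; the robot and the scene stay as the last step left them, time stands still between calls to the robot, and variables do not carry over. Pictures are saved under pics/ and viewed, at most 10 in all, crops included, and the job is handed in when it is done.

Besides the shell and the picture viewer there is one more tool, called after "Request:" in YAML: its name, and indented under it one key for each argument. send_rows: Moves the arm, as the interface text tells. Its arguments: {"type":"object","properties":{"jaw":{"type":"array","items":{"type":"number"}},"xyz":{"type":"array","items":{"type":"array","items":{"type":"number"}}},"twist":{"type":"array","items":{"type":"array","items":{"type":"number"}}},"force":{"type":"number"}},"required":["jaw","xyz","twist"]}

```bash
mkdir -p pics; python3 - <<'E'
from station import status, capture, calibration
import cv2
for n in ("scene","top"):
    im=capture(n); cv2.imwrite(f"pics/{n}0.png",cv2.resize(im[:,:,::-1],(784,588),interpolation=cv2.INTER_CUBIC)); cv2.imwrite(f"{n}_raw.png",im[:,:,::-1])
    c=calibration(n); print(c)
print(status.sense())
E
```

```text
{'camera_matrix': array([[401.87479972,   0.        , 282.00474365],
       [  0.        , 401.87479972, 211.636876  ],
       [  0.        ,   0.        ,   1.        ]]), 'k1': -0.08282929100337612, 'extrinsics': array([[-0.75494579,  0.65577983, -0.00310898,  0.38914453],
       [-0.42515572, -0.48582653,  0.76368527,  0.17987126],
       [ 0.49929897,  0.57786279,  0.64558124, -1.37316456],
       [ 0.        ,  0.        ,  0.        ,  1.        ]])}
{'camera_matrix': array([[503.58819207,   0.        , 275.22703674],
       [  0.        , 503.58819207, 208.5853854 ],
       [  0.        ,   0.        ,   1.        ]]), 'k1': -0.09283461311784648, 'extrinsics': array([[ 1.76284180e-02, -9.99844147e-01, -9.59313118e-04,
        -9.98201979e-03],
       [ 9.79941491e-01,  1.70870082e-02,  1.98551528e-01,
        -5.00822656e-01],
       [-1.98504191e-01, -4.44022005e-03,  9.80089981e-01,
        -1.48123976e+00],
       [ 0.00000000e+00,  0.00000000e+00,  0.00000000e+00,
         1.00000000e+00]])}
{'time': 0.1, 'joint_positions': array([-7.14253851e+01,  7.12981938e+00,  9.46253379e+01, -1.32808282e-03,
        7.83505975e+01, -4.73317892e+00]), 'qd': array([-0.01864921,  0.00413547, -0.28688267, -0.04003363, -0.00285011,
        0.00205466]), 'joint_torque': array([ 5.09586916e-04, -4.18884623e+01, -3.61094606e+01,  7.78000290e-02,
        4.62044450e-02, -5.65258551e-05]), 'ee_pos': array([ 0.25696515, -0.5964298 ,  0.21351877]), 'eef_rot': array([-1.79894499e+02, -7.43062069e-03,  2.33080563e+01]), 'force': array([-0.40603924,  0.31840139, -0.48717902]), 'torque': array([-0.02131071, -0.05159851, -0.02148856]), 'grasp_force': 0.0, 'gripper_width': 1.003326131886728}
```

View pics/top0.png

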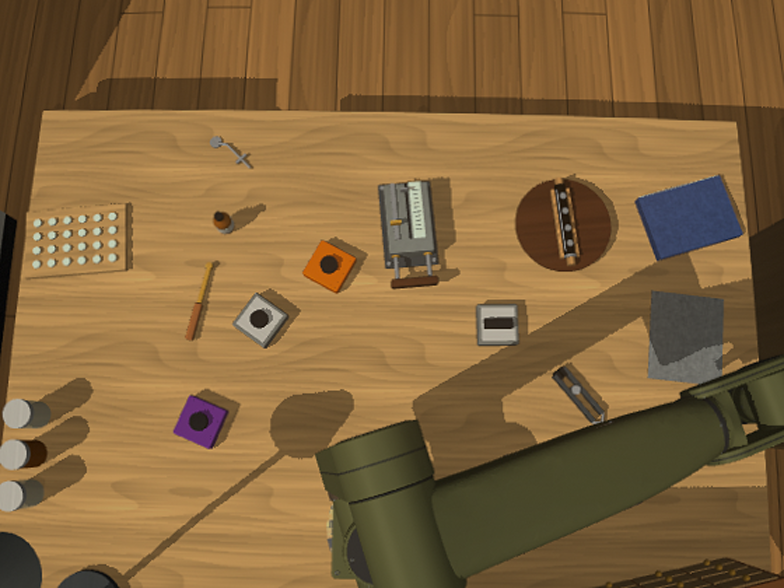

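View pics/scene0.png

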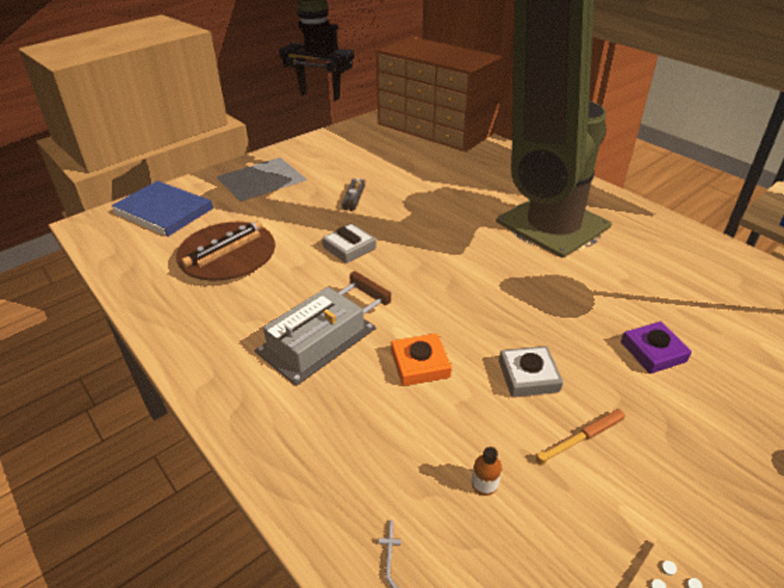

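The top view (784 wide) shows three round keys: grey (260,320), orange (330,265) and purple (200,421). Only the grey one fits, since orange and purple are named look-alikes. The bar key is at (498,323), and the gauge is at (408,225) with its handle at (414,281). Next I'll enlarge a crop and measure.

```bash
cat > h.py <<'E'
import numpy as np, cv2
from station import calibration
def ray(n,uv):
    c=calibration(n);K=c["camera_matrix"];E=c["extrinsics"]
    p=cv2.undistortPoints(np.array([[uv]],float),K,np.array([c["k1"],0,0,0,0]))[0,0]
    R=E[:3,:3];o=-R.T@E[:3,3];d=R.T@np.array([p[0],-p[1],-1]);return o,d
def onz(n,uv,z):
    o,d=ray(n,uv);return o+d*(z-o[2])/d[2]
def proj(n,P):
    c=calibration(n);q=c["extrinsics"]@np.append(P,1);s=np.array([q[0],-q[1]])/-q[2]
    s=s*(1+c["k1"]*(s@s));return c["camera_matrix"][:2,:2]@s+c["camera_matrix"][:2,2]
def blobs(m,off=(0,0),amin=15):
    n,l,s,c=cv2.connectedComponentsWithStats(m.astype(np.uint8))
    for i in range(1,n):
        if s[i,4]>=amin:
            r=cv2.minAreaRect(np.argwhere(l==i)[:,::-1].astype(np.float32)); yield i,s[i,4],c[i]+off,r,l==i
E
python3 - <<'E'
from h import *
im=cv2.imread("top_raw.png"); hsv=cv2.cvtColor(im,cv2.COLOR_BGR2HSV)
for name,(x0,y0,x1,y1) in dict(round=(165,205,210,252),bar=(338,212,374,250)).items():
    sub=im[y0:y1,x0:x1]
    for i,a,c,r,m in blobs(sub.max(2)<60,(x0,y0)):
        P=onz("top",c,.042); print(name,a,c.round(1),P.round(4),r[1:])
x0,y0,x1,y1=262,120,325,212
s=hsv[y0:y1,x0:x1]
for nm,m in dict(handle=((s[...,0]<14)&(s[...,1]>90)&(s[...,2]<110)),brass=((s[...,0]>12)&(s[...,0]<28)&(s[...,1]>120)&(s[...,2]>150))).items():
    for i,a,c,r,mm in blobs(m,(x0,y0)):
        print(nm,a,c.round(1),onz("top",c,.056 if nm=="handle" else .079).round(4),r[1:])
big=np.hstack([cv2.resize(im[115:215,255:330],None,fx=5.8,fy=5.8,interpolation=cv2.INTER_CUBIC),cv2.resize(im[180:280,160:215],None,fx=5.8,fy=5.8,interpolation=cv2.INTER_CUBIC)])
print(big.shape);cv2.imwrite("pics/crop1.png",big)
sc=cv2.imread("scene_raw.png");cv2.imwrite("pics/crop2.png",cv2.resize(sc[180:280,170:290],None,fx=6,fy=6,interpolation=cv2.INTER_CUBIC))
E
```

```text
round 128 [184.9 227.4] [0.4394 0.2729 0.042 ] ((12.0, 12.0), 90.0)
round 34 [196.7 237.2] [0.4098 0.2352 0.042 ] ((1.1999998092651367, 26.400001525878906), 36.869895935058594)
bar 155 [355.9 230.7] [ 0.4385 -0.2475  0.042 ] ((7.0, 20.0), 90.0)
handle 177 [295.4 200.9] [ 0.5248 -0.062   0.056 ] ((6.31145715713501, 32.38773727416992), 85.2363510131836)
brass 1983 [282.9 166.3] [ 0.6264 -0.0223  0.079 ] ((91.0, 62.0), 90.0)
brass 18 [282.2 157.7] [ 0.6538 -0.0197  0.079 ] ((2.0, 7.0), 90.0)
brass 104 [321.4 183.2] [ 0.5756 -0.1392  0.079 ] ((17.0, 6.0), 90.0)
brass 21 [311.6 190.6] [ 0.5522 -0.1096  0.079 ] ((3.0, 5.0), 90.0)
brass 40 [288.6 194.1] [ 0.5402 -0.0405  0.079 ] ((6.008327484130859, 6.957010269165039), 71.56504821777344)
brass 29 [300.2 191.4] [ 0.5489 -0.0754  0.079 ] ((3.0, 8.0), 90.0)
(580, 754, 3)
```

View pics/crop1.png

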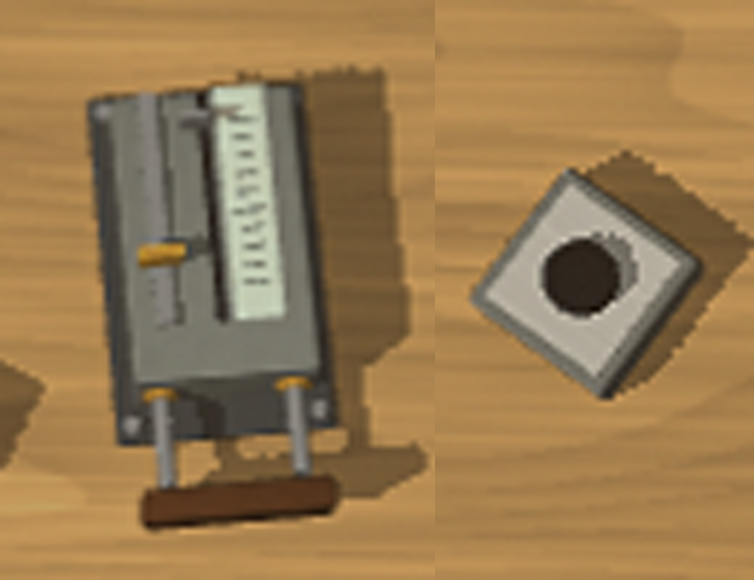

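View pics/crop2.png

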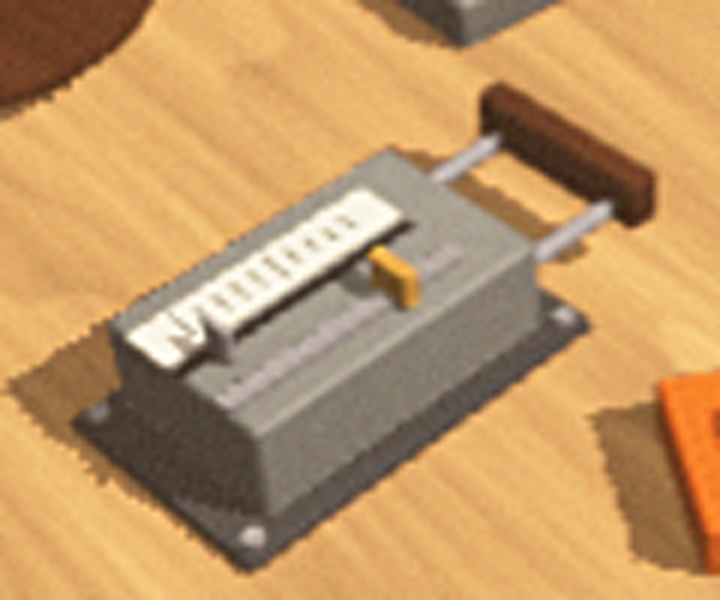

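The crops confirm the grey-boxed round key at crop1 (580,278). The rider top is at crop1 (162,250), the pointer blade at (200,117) and the handle at (240,500). The handle points towards the robot.

```bash
python3 - <<'E'
from h import *
f=lambda x,y:(255+x/5.8-.41,115+y/5.8-.41)
g=lambda x,y:(170+x/6-.42,180+y/6-.42)
tl,bl,br=[onz("top",f(*p),.008)[:2] for p in((88,103),(118,443),(338,426))]
print("foot",tl,bl,br,np.linalg.norm(tl-bl),np.linalg.norm(br-bl))
a=np.degrees(np.arctan2(*(tl-bl)[::-1]));b=np.degrees(np.arctan2(*(bl-br)[::-1]))-90;print("yaw",a,b)
hl,hr=[onz("top",f(*p),.056)[:2] for p in((143,493),(336,480))]
print("handle top front?",hl,hr,np.degrees(np.arctan2(*(hl-hr)[::-1]))-90)
a=np.radians((a+b)/2);R=np.array([[np.cos(a),-np.sin(a)],[np.sin(a),np.cos(a)]])
h0=onz("top",f(239,487),.056)[:2]
print("handle",h0)
for n,q,z in (("top ptr",onz("top",f(195,115),.079),0),("top rid",onz("top",f(160,250),.079),0),("sc ptr",onz("scene",g(222,325),.079),0),("sc rid",onz("scene",g(390,266),.079),0)):
    print(n,q[:2],"rel handle in gauge axes",R.T@(q[:2]-h0))
for n in("top","scene"): print(n,ray(n,(280,210))[0])
E
```

```text
foot [0.7605835  0.02108716] [0.56605103 0.00090928] [ 0.5776648  -0.11855977] 0.19557614520918226 0.12003222215559146
yaw 5.921827913988273 5.552362066745687
handle top front? [ 0.5278632  -0.01294931] [ 0.53662948 -0.11413883] 4.951300263290918
handle [ 0.53196673 -0.06324342]
top ptr [ 0.72890729 -0.03721719] rel handle in gauge axes [0.19855578 0.00620891]
top rid [ 0.65370886 -0.01971861] rel handle in gauge axes [0.12548325 0.03113697]
sc ptr [ 0.72986396 -0.03330582] rel handle in gauge axes [0.19989866 0.01000506]
sc rid [ 0.65714028 -0.01743931] rel handle in gauge axes [0.12912533 0.03306184]
top [ 0.19692057 -0.00799993  1.55117777]
scene [1.05587597 0.62569379 0.7503341 ]
```

Request:
send_rows:
  jaw: [0,0,0,0,0,0,0,0]
  xyz:
    - [0.02,0.045,0]
    - [0.02,0.045,0]
    - [0.02,0.045,0]
    - [0.02,0.045,0]
    - [0.02,0.045,0]
    - [0.02,0.045,0]
    - [0.02,0.045,0]
    - [0.02,0.045,0]
  twist:
    - [0,0,0.14]
    - [0,0,0.14]
    - [0,0,0.14]
    - [0,0,0.14]
    - [0,0,0.14]
    - [0,0,0.14]
    - [0,0,0.14]
    - [0,0,0.14]

```text
time: 0.9
ee_pos: [0.4173, -0.2349, 0.2143]
eef_rot: [-180.0, -0.0, 87.8]
force: [1.7, -0.1, -0.1]
gripper_width: 0.385
grasp_force: 0.0
```

Request:
send_rows:
  jaw: [0,0,0,0,0,0,0,0]
  xyz:
    - [0.003,0.05,-0.005]
    - [0.003,0.05,-0.005]
    - [0.003,0.05,-0.005]
    - [0.003,0.05,-0.005]
    - [0.003,0.05,-0.005]
    - [0.003,0.05,-0.005]
    - [0.003,0.05,-0.005]
    - [0.003,0.05,-0.005]
  twist:
    - [0,0,0.068]
    - [0,0,0.068]
    - [0,0,0]
    - [0,0,0]
    - [0,0,0]
    - [0,0,0]
    - [0,0,0]
    - [0,0,0]

```text
time: 1.7
ee_pos: [0.4404, 0.1624, 0.1745]
eef_rot: [180.0, 0.0, 95.3]
force: [0.9, 0.4, -0.2]
gripper_width: 0.005
grasp_force: 0.0
```

Request:
send_rows:
  jaw: [0,0,0,0,0,0,0,0]
  xyz:
    - [0,0.036,0]
    - [0,0.036,0]
    - [0,0.035,0]
    - [0,0,-0.03]
    - [0,0,-0.03]
    - [0,0,-0.03]
    - [0,0,-0.02]
    - [0,0,0]
  twist:
    - [0,0,0]
    - [0,0,0]
    - [0,0,0]
    - [0,0,0]
    - [0,0,0]
    - [0,0,0]
    - [0,0,0]
    - [0,0,0]

```text
time: 2.5
ee_pos: [0.4379, 0.266, 0.0609]
eef_rot: [-179.6, 0.2, 95.3]
force: [-1.0, 0.3, -0.7]
gripper_width: 0.005
grasp_force: 0.0
```

Request:
send_rows:
  jaw: [0,0,0,0,0,0,0,0]
  xyz:
    - [0.001,0.005,-0.008]
    - [0,0,-0.006]
    - [0,0,-0.004]
    - [0,0,-0.004]
    - [0,0,-0.003]
    - [0,0,0]
    - [0,0,0]
    - [0,0,0]
  twist:
    - [0,0,0]
    - [0,0,0]
    - [0,0,0]
    - [0,0,0]
    - [0,0,0]
    - [0,0,0]
    - [0,0,0]
    - [0,0,0]

```text
time: 3.3
ee_pos: [0.4423, 0.2725, 0.0404]
eef_rot: [180.0, -0.0, 95.3]
force: [-0.4, -0.7, 1.8]
gripper_width: 0.003
grasp_force: 1.1
```

Request:
send_rows:
  jaw: [0,0,0,0,0,0,0,0]
  xyz:
    - [0,0,-0.002]
    - [0,0,-0.002]
    - [0,0,-0.001]
    - [0,0,0]
    - [0,0,0]
    - [0,0,0]
    - [0,0,0]
    - [0,0,0]
  twist:
    - [0,0,0]
    - [0,0,0]
    - [0,0,0]
    - [0,0,0]
    - [0,0,0]
    - [0,0,0]
    - [0,0,0]
    - [0,0,0]

```text
time: 4.1
ee_pos: [0.4425, 0.2726, 0.0362]
eef_rot: [180.0, -0.0, 95.3]
force: [-2.2, -1.3, 8.1]
gripper_width: 0.007
grasp_force: 4.8
```

Request:
send_rows:
  jaw: [0,0,0,0.05,0.05,0.05,0.05,0.05]
  xyz:
    - [0,0,0.01]
    - [0,0,0.03]
    - [0,0,0.04]
    - [0,0,0.034]
    - [0.01,-0.04,0]
    - [0.01,-0.04,0]
    - [0.01,-0.04,0]
    - [0.01,-0.04,0]
  twist:
    - [0,0,0]
    - [0,0,0]
    - [0,0,0]
    - [0,0,0]
    - [0,0,0]
    - [0,0,0]
    - [0,0,0]
    - [0,0,0]

```text
time: 4.9
ee_pos: [0.4817, 0.1109, 0.1486]
eef_rot: [-180.0, 0.0, 95.3]
force: [1.1, -0.9, -0.2]
gripper_width: 0.369
grasp_force: 0.0
```

Request:
send_rows:
  jaw: [0.05,0.05,0.05,0.05,0.05,0.05,0.05,0.05]
  xyz:
    - [0.01,-0.04,0]
    - [0.01,-0.04,0]
    - [0.01,-0.04,0]
    - [0.01,-0.04,0]
    - [0.005,-0.016,0]
    - [0,0,0]
    - [0,0,0]
    - [0,0,0]
  twist:
    - [0,0,0]
    - [0,0,0]
    - [0,0,0]
    - [0,0,0]
    - [0,0,0]
    - [0,0,0]
    - [0,0,0]
    - [0,0,0]

```text
time: 5.7
ee_pos: [0.5266, -0.0623, 0.1486]
eef_rot: [-180.0, -0.0, 95.4]
force: [-0.0, -0.4, 1.0]
gripper_width: 0.526
grasp_force: 0.0
```

Request:
send_rows:
  jaw: [0.05,0.05,0.05,0.05,0.05,0.05,0.05,0.05]
  xyz:
    - [0,0,-0.03]
    - [0,0,-0.03]
    - [0,0,-0.02]
    - [0,0,-0.015]
    - [0,0,-0.015]
    - [0,0,-0.01]
    - [0,0,-0.005]
    - [0,0,0]
  twist:
    - [0,0,0]
    - [0,0,0]
    - [0,0,0]
    - [0,0,0]
    - [0,0,0]
    - [0,0,0]
    - [0,0,0]
    - [0,0,0]

```text
time: 6.5
ee_pos: [0.5268, -0.0635, 0.0235]
eef_rot: [-180.0, -0.0, 95.3]
force: [0.4, 0.4, -0.1]
gripper_width: 0.527
grasp_force: 0.0
```

Request:
send_rows:
  force: 40
  jaw: [0.04,0.03,0.02,0.01,0.01,0.01,0.01,0.01]
  xyz:
    - [0,0,0]
    - [0,0,0]
    - [0,0,0]
    - [0,0,0]
    - [0,0,0]
    - [0,0,0]
    - [0,0,0]
    - [0,0,0]
  twist:
    - [0,0,0]
    - [0,0,0]
    - [0,0,0]
    - [0,0,0]
    - [0,0,0]
    - [0,0,0]
    - [0,0,0]
    - [0,0,0]

```text
time: 7.3
ee_pos: [0.5275, -0.0637, 0.0243]
eef_rot: [179.9, 0.0, 95.3]
force: [1.8, 0.2, 0.7]
gripper_width: 0.185
grasp_force: 40.0
```

```bash
python3 - <<'E'
from station import status,capture
import cv2
print(status.sense()["ee_pos"])
a=capture("top")[:,:,::-1];b=capture("scene")[:,:,::-1]
cv2.imwrite("t1.png",a);cv2.imwrite("s1.png",b)
import numpy as np
A=cv2.resize(a[115:215,255:325],None,fx=5,fy=5,interpolation=cv2.INTER_CUBIC);B=cv2.resize(b[170:270,180:264],None,fx=5,fy=5,interpolation=cv2.INTER_CUBIC)
cv2.imwrite("pics/grip.png",np.hstack([A,B]))
E
```

```text
[ 0.52751044 -0.06372734  0.02428164]
```

View pics/grip.png

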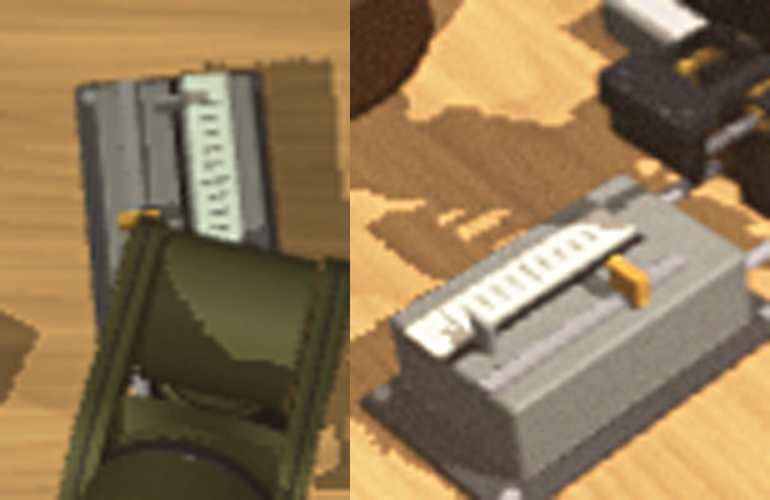

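The handle is gripped (17.6 mm opening). The scene crop shows the pointer at (482,325) and the rider at (628,278), both unobstructed. I'll draw it 64 mm and re-measure there.

Request:
send_rows:
  jaw: [0.01,0.01,0.01,0.01,0.01,0.01,0.01,0.01]
  xyz:
    - [-0.005,-0.0005,0]
    - [-0.01,-0.001,0]
    - [-0.01,-0.001,0]
    - [-0.01,-0.001,0]
    - [-0.01,-0.001,0]
    - [-0.01,-0.001,0]
    - [-0.008,-0.0008,0]
    - [0,0,0]
  twist:
    - [0,0,0]
    - [0,0,0]
    - [0,0,0]
    - [0,0,0]
    - [0,0,0]
    - [0,0,0]
    - [0,0,0]
    - [0,0,0]

```text
time: 8.2
ee_pos: [0.464, -0.0705, 0.0243]
eef_rot: [179.8, 0.1, 95.2]
force: [8.6, -0.8, -3.4]
gripper_width: 0.187
grasp_force: 40.0
```

```bash
python3 - <<'E'
from station import status,capture
import cv2,numpy as np
print({k:status.sense()[k] for k in("ee_pos","force","gripper_width")})
a=capture("top")[:,:,::-1];b=capture("scene")[:,:,::-1]
cv2.imwrite("t2.png",a);cv2.imwrite("s2.png",b)
f=lambda im,x,y,w,h:cv2.resize(im[y:y+h,x:x+w],(w*10,h*10),interpolation=cv2.INTER_CUBIC)
# scene: rider area, top
cv2.imwrite("pics/lvl.png",np.hstack([f(b,215,210,40,40),f(a,268,135,36,40)]))
E
```

```text
{'ee_pos': array([ 0.46404143, -0.07045439,  0.02431997]), 'force': array([ 8.60344655, -0.81078438, -3.3952197 ]), 'gripper_width': 0.18673042772692053}
```

View pics/lvl.png

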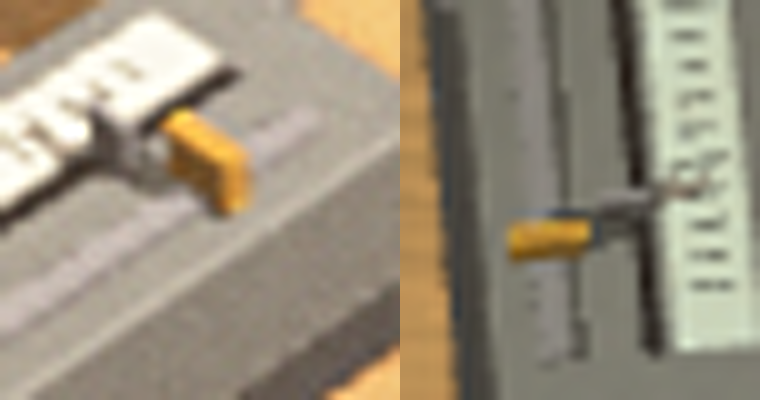

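```bash
python3 - <<'E'
from h import *
a=cv2.imread("t2.png")
print("rows 150..164 rider cols B,R")
for c in (280,281,282,283,284,285): print(c,[tuple(int(v) for v in a[y,c,[2,0]]) for y in range(154,163)])
print("pointer rows 150..")
for c in (288,289,290,291,292,293): print(c,[int(v) for v in a[150:163,c].mean(1)])
G=np.radians(5.4);u=np.array([np.cos(G),np.sin(G)])
f=lambda x,y:(268+x/10-.45,135+y/10-.45); s=lambda x,y:(215+x/10-.45,210+y/10-.45)
X=lambda n,uv:onz(n,uv,.079)[:2]@u
print("top: rider far edge/near edge",X("top",f(150,217)),X("top",f(150,244)),"ptr far edge",X("top",f(220,189)))
# predicted pixels of rider & pointer corners in scene for pointer offset candidates
E
python3 - <<'E'
import cv2
b=cv2.imread("s2.png")
cv2.imwrite("pics/lvls.png",cv2.resize(b[213:235,220:244],(768,704)[:2],interpolation=cv2.INTER_NEAREST)[:600])
E
```

```text
rows 150..164 rider cols B,R
280 [(130, 117), (127, 115), (125, 118), (176, 82), (188, 53), (170, 44), (112, 27), (122, 98), (129, 116)]
281 [(137, 126), (137, 127), (134, 130), (188, 95), (190, 56), (151, 41), (108, 26), (132, 123), (135, 124)]
282 [(139, 128), (138, 129), (123, 121), (187, 65), (190, 51), (145, 40), (108, 33), (136, 126), (138, 128)]
283 [(128, 117), (130, 121), (85, 84), (183, 58), (191, 52), (126, 35), (111, 49), (135, 125), (136, 126)]
284 [(92, 79), (102, 91), (71, 68), (178, 50), (191, 52), (124, 35), (108, 47), (116, 105), (116, 106)]
285 [(125, 110), (128, 115), (76, 66), (182, 50), (199, 54), (125, 33), (102, 44), (94, 79), (93, 82)]
pointer rows 150..
288 [117, 117, 119, 119, 132, 99, 62, 75, 76, 90, 118, 121, 121]
289 [114, 119, 120, 121, 134, 94, 57, 76, 76, 121, 123, 121, 121]
290 [83, 102, 105, 109, 134, 86, 63, 70, 76, 115, 118, 122, 124]
291 [37, 35, 26, 54, 134, 87, 74, 49, 62, 83, 86, 105, 108]
292 [77, 75, 70, 77, 124, 84, 70, 49, 46, 46, 36, 35, 29]
293 [151, 146, 146, 101, 91, 81, 111, 99, 97, 89, 78, 77, 71]
top: rider far edge/near edge 0.6534450460837223 0.6448825614867724 ptr far edge 0.660714433988111
```

View pics/lvls.png

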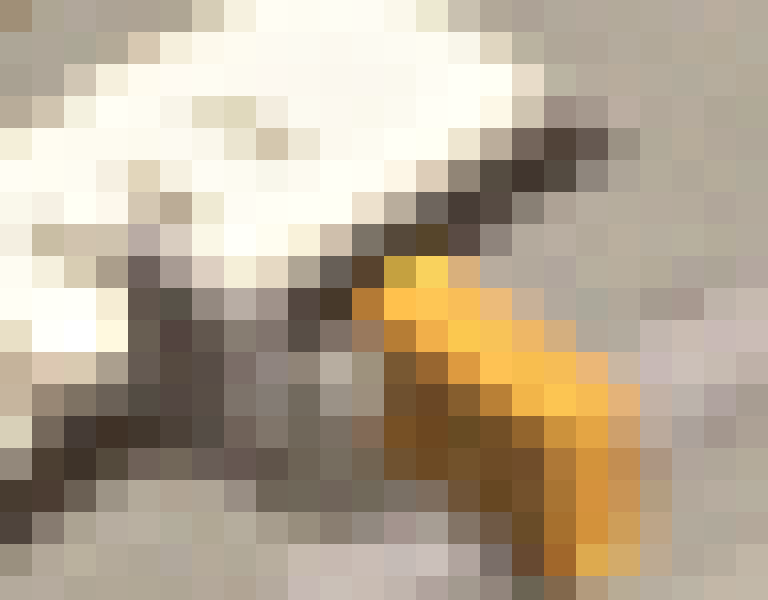

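Top view: the pointer's top edge is at row 154.2 and the rider's mid-thickness at row 157.0 (at column 290). That leaves about 2.8 px, or 8.5–9 mm, to draw.

Request:
send_rows:
  jaw: [0.01,0.01,0.01,0.01,0.01,0.01,0.01,0.01]
  xyz:
    - [-0.003,-0.0003,0]
    - [-0.003,-0.0003,0]
    - [-0.002,-0.0002,0]
    - [-0.0005,0,0]
    - [0,0,0]
    - [0,0,0]
    - [0,0,0]
    - [0,0,0]
  twist:
    - [0,0,0]
    - [0,0,0]
    - [0,0,0]
    - [0,0,0]
    - [0,0,0]
    - [0,0,0]
    - [0,0,0]
    - [0,0,0]

```text
time: 9.1
ee_pos: [0.4564, -0.0713, 0.0243]
eef_rot: [179.8, 0.1, 95.3]
force: [9.0, -1.3, -3.7]
gripper_width: 0.185
grasp_force: 40.0
```

```bash
python3 - <<'E'
from station import status,capture
from h import *
print({k:status.sense()[k] for k in("ee_pos","force","gripper_width")})
a=capture("top")[:,:,::-1].astype(int);b=capture("scene")[:,:,::-1]
for c in (280,281,282,283,284,285): print(c,[(a[y,c,2],a[y,c,0]) for y in range(155,162)])
for c in (287,288,289,290,291,292,293): print(c,a[152:164,c].mean(1).round().astype(int).tolist())
A=a.astype(np.uint8)
f=lambda im,x,y,w,h:cv2.resize(im[y:y+h,x:x+w],(w*16,h*16),interpolation=cv2.INTER_CUBIC)
# overlay predicted rider/pointer corners in the scene? draw none
cv2.imwrite("pics/lvl3.png",np.hstack([f(b,222,212,24,24),f(A,276,147,24,24)]))
E
```

```text
{'ee_pos': array([ 0.45636708, -0.07126586,  0.02429117]), 'force': array([ 9.04951015, -1.31945891, -3.65082769]), 'gripper_width': 0.18474420487290066}
280 [(np.int64(127), np.int64(115)), (np.int64(124), np.int64(118)), (np.int64(176), np.int64(82)), (np.int64(188), np.int64(52)), (np.int64(171), np.int64(45)), (np.int64(112), np.int64(28)), (np.int64(121), np.int64(98))]
281 [(np.int64(136), np.int64(126)), (np.int64(133), np.int64(130)), (np.int64(188), np.int64(95)), (np.int64(190), np.int64(56)), (np.int64(152), np.int64(42)), (np.int64(108), np.int64(25)), (np.int64(132), np.int64(122))]
282 [(np.int64(138), np.int64(129)), (np.int64(123), np.int64(122)), (np.int64(187), np.int64(65)), (np.int64(190), np.int64(50)), (np.int64(145), np.int64(40)), (np.int64(109), np.int64(34)), (np.int64(135), np.int64(126))]
283 [(np.int64(131), np.int64(121)), (np.int64(85), np.int64(84)), (np.int64(183), np.int64(57)), (np.int64(191), np.int64(53)), (np.int64(126), np.int64(35)), (np.int64(112), np.int64(50)), (np.int64(135), np.int64(126))]
284 [(np.int64(102), np.int64(91)), (np.int64(72), np.int64(68)), (np.int64(178), np.int64(51)), (np.int64(191), np.int64(52)), (np.int64(123), np.int64(34)), (np.int64(108), np.int64(46)), (np.int64(116), np.int64(104))]
285 [(np.int64(128), np.int64(115)), (np.int64(75), np.int64(65)), (np.int64(183), np.int64(50)), (np.int64(198), np.int64(54)), (np.int64(125), np.int64(33)), (np.int64(101), np.int64(45)), (np.int64(93), np.int64(79))]
287 [119, 118, 119, 121, 85, 85, 72, 72, 119, 121, 122, 121]
288 [120, 120, 121, 112, 101, 108, 67, 75, 119, 122, 121, 121]
289 [122, 122, 123, 95, 117, 108, 78, 96, 121, 122, 122, 122]
290 [106, 106, 110, 108, 115, 106, 78, 91, 116, 123, 123, 124]
291 [30, 29, 43, 31, 111, 109, 80, 70, 83, 106, 109, 109]
292 [70, 69, 59, 56, 129, 108, 82, 51, 37, 35, 29, 27]
293 [142, 138, 124, 101, 113, 90, 84, 88, 77, 78, 70, 70]
```

View pics/lvl3.png

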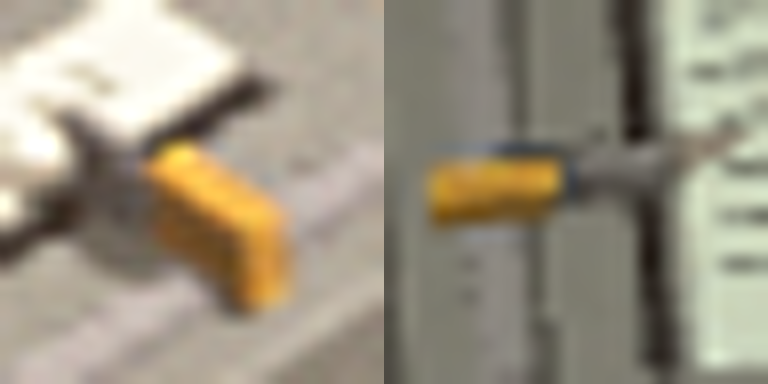

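The pointer's top edge is now at row ~156.5 and the rider's mid at ~157.0, so it is level to within about 1.5 mm. I'll add 0.8 mm and hold.

Request:
send_rows:
  jaw: [0.01,0.01,0.01,0.01,0.01,0.01,0.01,0.01]
  xyz:
    - [-0.0008,-0.0001,0]
    - [0,0,0]
    - [0,0,0]
    - [0,0,0]
    - [0,0,0]
    - [0,0,0]
    - [0,0,0]
    - [0,0,0]
  twist:
    - [0,0,0]
    - [0,0,0]
    - [0,0,0]
    - [0,0,0]
    - [0,0,0]
    - [0,0,0]
    - [0,0,0]
    - [0,0,0]

```text
time: 10.0
ee_pos: [0.4556, -0.0713, 0.0243]
eef_rot: [179.8, 0.1, 95.2]
force: [10.2, -1.6, -3.1]
gripper_width: 0.188
grasp_force: 40.0
```

Request:
send_rows:
  jaw: [0.01,0.01,0.01,0.01,0.01,0.01,0.01,0.01]
  xyz:
    - [0,0,0]
    - [0,0,0]
    - [0,0,0]
    - [0,0,0]
    - [0,0,0]
    - [0,0,0]
    - [0,0,0]
    - [0,0,0]
  twist:
    - [0,0,0]
    - [0,0,0]
    - [0,0,0]
    - [0,0,0]
    - [0,0,0]
    - [0,0,0]
    - [0,0,0]
    - [0,0,0]

```text
time: 10.8
ee_pos: [0.4556, -0.0713, 0.0243]
eef_rot: [179.8, 0.1, 95.2]
force: [8.5, -0.5, -3.9]
gripper_width: 0.188
grasp_force: 40.0
```

Request:
send_rows:
  jaw: [0.01,0.01,0.01,0.01,0.01,0.01,0.01,0.01]
  xyz:
    - [0,0,0]
    - [0,0,0]
    - [0,0,0]
    - [0,0,0]
    - [0,0,0]
    - [0,0,0]
    - [0,0,0]
    - [0,0,0]
  twist:
    - [0,0,0]
    - [0,0,0]
    - [0,0,0]
    - [0,0,0]
    - [0,0,0]
    - [0,0,0]
    - [0,0,0]
    - [0,0,0]

```text
time: 11.6
ee_pos: [0.4556, -0.0713, 0.0243]
eef_rot: [179.8, 0.1, 95.3]
force: [8.8, -0.8, -3.6]
gripper_width: 0.187
grasp_force: 40.0
```

```bash
python3 - <<'E'
from station import status,capture
s=status.sense();print(s["time"],s["ee_pos"],s["force"])
a=capture("top").astype(int)
for c in (280,282,284,285): print(c,a[155:162,c,0].tolist())
for c in (288,289,290,291,292): print(c,a[152:164,c].mean(1).round().astype(int).tolist())
E
```

```text
11.6 [ 0.45561307 -0.07134174  0.02432606] [ 8.80657647 -0.76041799 -3.5625638 ]
280 [127, 124, 177, 188, 170, 113, 122]
282 [138, 123, 187, 190, 145, 109, 135]
284 [102, 71, 178, 191, 123, 108, 115]
285 [127, 75, 183, 197, 126, 102, 94]
288 [120, 119, 121, 112, 88, 111, 74, 75, 118, 121, 121, 121]
289 [121, 122, 122, 95, 103, 120, 81, 87, 120, 122, 122, 121]
290 [106, 107, 110, 108, 102, 119, 81, 91, 116, 123, 124, 124]
291 [28, 30, 43, 32, 91, 117, 82, 69, 84, 106, 108, 110]
292 [70, 70, 58, 56, 103, 108, 80, 55, 38, 34, 29, 27]
```

The hold lasted over 2 s, with the pointer at row 156.8 against the rider at 157.0. I'll ease it home now.

Request:
send_rows:
  jaw: [0.01,0.01,0.01,0.01,0.01,0.01,0.01,0.01]
  xyz:
    - [0.004,0.0004,0]
    - [0.008,0.0008,0]
    - [0.008,0.0008,0]
    - [0.008,0.0008,0]
    - [0.008,0.0008,0]
    - [0.008,0.0008,0]
    - [0.008,0.0008,0]
    - [0.008,0.0008,0]
  twist:
    - [0,0,0]
    - [0,0,0]
    - [0,0,0]
    - [0,0,0]
    - [0,0,0]
    - [0,0,0]
    - [0,0,0]
    - [0,0,0]

```text
time: 12.45
ee_pos: [0.515, -0.0651, 0.0243]
eef_rot: [180.0, 0.0, 95.3]
force: [3.4, -0.4, 2.5]
gripper_width: 0.188
grasp_force: 40.0
```

Request:
send_rows:
  jaw: [0.01,0.01,0.01,0.01,0.01,0.01,0.01,0.01]
  xyz:
    - [0.005,0.0005,0]
    - [0.004,0.0004,0]
    - [0.002,0.0002,0]
    - [0.001,0.0001,0]
    - [0.0005,0,0]
    - [0,0,0]
    - [0,0,0]
    - [0,0,0]
  twist:
    - [0,0,0]
    - [0,0,0]
    - [0,0,0]
    - [0,0,0]
    - [0,0,0]
    - [0,0,0]
    - [0,0,0]
    - [0,0,0]

```text
time: 13.25
ee_pos: [0.5273, -0.0637, 0.0243]
eef_rot: [180.0, 0.0, 95.3]
force: [1.1, -0.7, 3.9]
gripper_width: 0.187
grasp_force: 40.0
```

Request:
send_rows:
  jaw: [0.02,0.025,0.03,0.035,0.04,0.05,0.05,0.05]
  xyz:
    - [0,0,0]
    - [0,0,0]
    - [0,0,0]
    - [0,0,0]
    - [0,0,0]
    - [0,0,0]
    - [0,0,0]
    - [0,0,0]
  twist:
    - [0,0,0]
    - [0,0,0]
    - [0,0,0]
    - [0,0,0]
    - [0,0,0]
    - [0,0,0]
    - [0,0,0]
    - [0,0,0]

```text
time: 14.05
ee_pos: [0.5272, -0.0636, 0.0239]
eef_rot: [-180.0, -0.0, 95.3]
force: [-0.2, -1.2, 0.1]
gripper_width: 0.521
grasp_force: 0.0
```

Request:
send_rows:
  jaw: [0.05,0.05,0.05,0.05,0.0,0.0,0.0,0.0]
  xyz:
    - [0,0,0.02]
    - [0,0,0.03]
    - [0,0,0.04]
    - [0,0,0.03]
    - [-0.02,-0.045,0]
    - [-0.02,-0.045,0]
    - [-0.02,-0.045,0]
    - [-0.02,-0.045,0]
  twist:
    - [0,0,0]
    - [0,0,0]
    - [0,0,0]
    - [0,0,0]
    - [0,0,0]
    - [0,0,0]
    - [0,0,0]
    - [0,0,0]

```text
time: 14.85
ee_pos: [0.4463, -0.245, 0.1443]
eef_rot: [180.0, 0.0, 95.3]
force: [0.7, -0.6, 0.2]
gripper_width: 0.246
grasp_force: 0.0
```

Request:
send_rows:
  jaw: [0,0,0,0,0,0,0,0]
  xyz:
    - [-0.007,-0.003,0]
    - [0,0,-0.02]
    - [0,0,-0.025]
    - [0,0,-0.02]
    - [0,0,-0.015]
    - [0,0,-0.01]
    - [0,0,-0.005]
    - [0,0,0]
  twist:
    - [0,0,0]
    - [0,0,0]
    - [0,0,0]
    - [0,0,0]
    - [0,0,0]
    - [0,0,0]
    - [0,0,0]
    - [0,0,0]

```text
time: 15.65
ee_pos: [0.4402, -0.2464, 0.0486]
eef_rot: [-180.0, -0.0, 95.3]
force: [1.1, 0.9, 1.3]
gripper_width: 0.004
grasp_force: 0.0
```

Request:
send_rows:
  jaw: [0,0,0,0,0,0,0,0]
  xyz:
    - [0,0,-0.005]
    - [0,0,-0.004]
    - [0,0,-0.002]
    - [0,0,-0.002]
    - [0,0,0]
    - [0,0,0]
    - [0,0,0]
    - [0,0,0]
  twist:
    - [0,0,0]
    - [0,0,0]
    - [0,0,0]
    - [0,0,0]
    - [0,0,0]
    - [0,0,0]
    - [0,0,0]
    - [0,0,0]

```text
time: 16.45
ee_pos: [0.4409, -0.2471, 0.0365]
eef_rot: [179.9, 0.1, 95.3]
force: [2.4, -0.1, 5.0]
gripper_width: 0.005
grasp_force: 2.0
```

Request:
send_rows:
  jaw: [0,0,0,0,0,0,0,0]
  xyz:
    - [0,0,-0.001]
    - [0,0,0]
    - [0,0,0]
    - [0,0,0]
    - [0,0,0.005]
    - [0,0,0.02]
    - [0,0,0.04]
    - [0,0,0.04]
  twist:
    - [0,0,0]
    - [0,0,0]
    - [0,0,0]
    - [0,0,0]
    - [0,0,0]
    - [0,0,0]
    - [0,0,0]
    - [0,0,0]

```text
time: 17.25
ee_pos: [0.4379, -0.2452, 0.1385]
eef_rot: [-179.7, -0.2, 95.3]
force: [0.6, -0.8, -0.0]
gripper_width: 0.007
grasp_force: 0.0
```

Request:
send_rows:
  jaw: [0,0,0,0,0,0,0,0]
  xyz:
    - [0,-0.04,0.01]
    - [0,-0.04,0.01]
    - [0,-0.04,0.01]
    - [0,-0.04,0.01]
    - [0,-0.02,0.01]
    - [0,0,0]
    - [0,0,0]
    - [0,0,0]
  twist:
    - [0,0,0]
    - [0,0,0]
    - [0,0,0]
    - [0,0,0]
    - [0,0,0]
    - [0,0,0]
    - [0,0,0]
    - [0,0,0]

```text
time: 18.05
ee_pos: [0.4395, -0.4249, 0.1882]
eef_rot: [-179.9, -0.2, 95.3]
force: [-0.9, 0.8, -0.2]
gripper_width: 0.004
grasp_force: 0.0
```

```bash
python3 - <<'E'
from station import capture
import cv2
cv2.imwrite("pics/end.png",cv2.resize(capture("top")[:,:,::-1],(784,588)))
E
```

```text
(no output)
```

View pics/end.png

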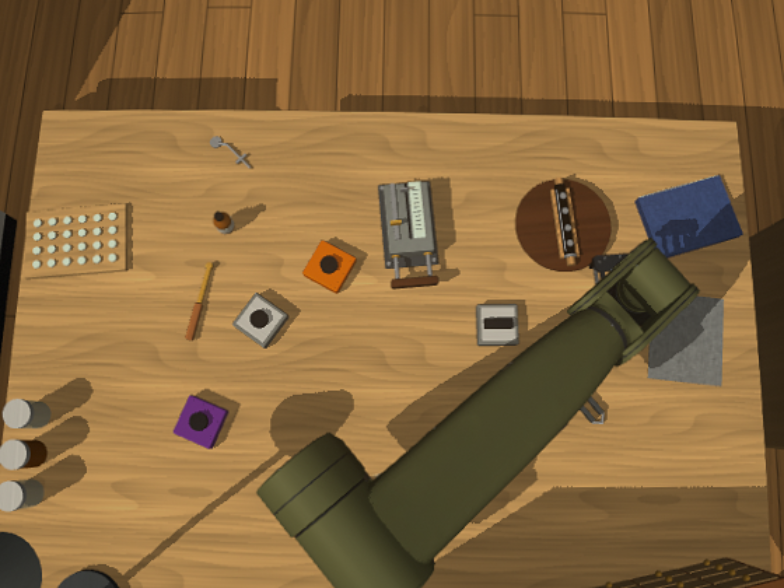

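The slide is home (handle at (414,281), as at the start), both keys are up and nothing else has moved. The arm is clear of everything.

```bash
python3 -c "
from station import r
print(r.close_job())"
```

```text
the job is handed in; nothing more can be done
None
```

The job is handed in: I zeroed the gauge with the round key, held the pointer level with the rider for over 2 s, eased the slide home, then stored the reading with the bar key; the hand-in returned no verdict.

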